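# Load the binding press and pump its ratchet clamp onto the book

### The arm

A 7-joint arm with a two-finger parallel gripper is mounted at the origin on the work surface. World frame = base frame: x ahead of the robot, y to its left, z up, the work surface at z = 0. Lengths are in m, angles in rad, forces in N, time in s.
With the tool pointing down it reaches from about 0.425 to 0.95 m from the base axis. Payload 4.7 kg.
Tool frame: the origin (TCP) lies between the finger pads; the fingertips stand 25 mm ahead of it and the grasp point (between the pads) lies 6 mm ahead of it; z points along the fingers, y is the line along which they close (so a half turn about z gives the same grasp; the last joint's range is limited). The gripper opens to 85 mm and grips with 20 to 120 N. Pads are 22 mm wide; open, the fingers measure 114 mm over their backs; the gripper's body (76 mm by 85 mm) begins 54 mm behind the grasp point. The pads swing forward as they close: fully open they stand 13 mm farther back than shut.
Start: joints at [1.214, 0.469, -0.049, 1.532, 0.024, 1.141, -0.082], TCP at [0.217, -0.639, 0.256] pointing down, gripper open.
Joint ranges: [-2.59, 2.59], [-0.33, 1.99], [-1.39, 1.29], [0.1, 2.45], [-1.04, 4.18], [0.21, 1.99], [-2.66, 2.66]. Speed limits (rad/s): [2.57, 2.57, 3.14, 3.14, 3.14, 3.14, 3.14].

### API

Orientations are given as a 3x3 rotation matrix whose columns are the frame's x, y, z axes.
In Python, from rig import * gives the robot as it stands. Calls block until the motion is done:
- movep(position, orientation): joint-space move of the TCP to a pose.
- move_l(position, attitude=None, feed=0.15, until_force=None): straight line of the TCP; attitude=None keeps the orientation; feed is the mean speed in m/s. With until_force (N) it stops when the force on the tool has changed by that much, and returns True; else False.
- move_joints(angles): joint-space move.
- command_gripper(opening, newtons=None): finger opening in m; newtons is the grip in N (None keeps the last); returns when the fingers have stopped.
- sleep(seconds).
- inverse_kinematics(position, orientation): joint angles nearest the present ones, or None.
- sense(): the state.
- camera(name): name is "scene" or "top" or "wrist"; returns (picture, depth): 420x560x3 uint8, red, green, blue; 420x560 float32, m along the optical axis (not along the pixel's ray), 0 where there is no reading.
- camera_params(name): a dict with "K" (3x3 intrinsics, pixels), "position" and "rotation" of the camera in the world; the wrist camera has in their place "tool_from_camera" (4x4, takes a point from camera to tool coordinates, whose origin is the TCP and whose axes are the flange's). Camera axes: x right, y down, z forward; pixel columns grow to the right and rows downward; lengths in m; the calibration is good to about 2 mm. The wrist camera is an equidistant fisheye: a pixel r from the principal point sees the ray r / f radians off the axis. A picture is of the moment at which its call begins: read the wrist's pose just before it. camera_params takes no time and is no camera call.
A pose or a line that the arm cannot do raises Unreachable and nothing moves.
- finish_job(): hands the job in; it is judged then, once.
The state is a dict: "time_s": time; "joint_pos": joint angles; "qd": joint speeds; "joint_efforts": joint torques, N m; "position": TCP position; "tcp_rot": TCP orientation; "wrist_force": force on the tool from outside, world axes, zero at the start; "ft_torque": the same for the moment, N m; "finger_gap": finger opening in m; "gripper_force": force on a finger pad.
Only numpy, scipy, OpenCV 4.12 (cv2) and the standard library are available. Lean on these libraries where they do the work, as an engineer would, in place of code of your own. Each camera call takes 0.05 s, during which the arm holds its last target. There are 200 camera calls.

### The job

Slide the tray with the freshly glued book fully home into the slot of the binding press. Then pump the orange trigger of the clamp until its sprung cork pad presses the book gently against the fixed jaw, and finish while still holding the trigger squeezed, with the pad pushed back about half way on its springs; never let it bottom out. Move the jaw only with the trigger, keep the book upright and leave everything else on the desk where it is.

Things in the scene. Friction and masses are not known exactly. Their poses are not given: they have to be found in the camera images.
- press: Binding press fixed to the desk: a wooden slot for the tray, and a one-hand bar clamp on the robot's side. Origin on the desk, where the tray's origin lies when fully home. x: clamping direction, from clamp head to fixed jaw (roughly away from the robot); y: the way the tray slides in; z up. 'Press (x, y, z)' below is in mm in this frame.
- mouth (a point): Middle of the slot's entrance, press (0, -95, 5). Flared guides, 12 mm high, narrow from 130 mm wide here to the slot at y -60. The slot is 102 mm wide between rails (x -51 to +51, rails 14 mm high, outer faces at x -62 and +62); 10 mm wide lips overhang the tray's edges at 9 to 14 mm height.
- slot_end (a point): Face of the slot's back stop (30 mm high), press (0, 56, 5): the tray's leading edge meets it, within 1 mm, when the tray is fully home.
- head_top (a point): Top centre of the black clamp head, press (-160, 0, 62): a block 100 mm (x) by 56 mm (y), 62 mm high. Handle and trigger rise from it. The clamp's steel bar sticks out behind it at 30 mm height, at most to x -300.
- handle (a point): Centre of the back face (the face away from the trigger) of the orange fixed handle, press (-205, 0, 125). The handle is 10 mm thick (x -205 to -195), 26 mm wide, upright, its top at 152 mm; it does not move.
- trigger_front (a point): Point on the front face (towards the jaws) of the orange trigger; press (-157, 0, 125) when released, so handle plus trigger then measure 48 mm over their outer faces, gap between them 28 mm. The trigger is 10 mm thick, 24 mm wide, its top at 150 mm; pivot at press (-162, 0, 52). Moves with the trigger.
- trigger (a joint): Trigger angle in rad: 0 released (upright), 0.28 fully squeezed; its top turns towards the fixed handle (press -x), about 20 mm at 125 mm height. Only the finger in front of the trigger travels, the handle stands still. A spring returns it (1 to 3 N at 125 mm height). Driving the free jaw adds about 2 N, pressing the pad half way in about 6 N more.
- jaw (a joint): Travel of the clamp's moving jaw in m along press x; starts at 0.010 to 0.033. Squeezing drives it 60 mm per rad (about 17 mm a full stroke; part strokes count). When the trigger returns the jaw stays, but its brake holds only 2.5 N, so the pressure lasts only while the trigger is kept squeezed; letting go backs the jaw off to about 2.5 N or less. Not to be pushed by the robot.
- pad (a joint): How far the sprung pad is pushed back towards the jaw, in m: 0 free, 0.007 half way, 0.014 bottomed out (crushes the book). Spring 0.9 N per mm. Pushing the book along the tray takes 1 to 3 N, so the pad gives 1 to 3 mm before the book reaches the fixed jaw.
- pad_face (a point): Centre of the face of the sprung cork pad (60 mm wide, 44 mm high, 6 mm thick), 38 mm above the desk; press x = -68 mm + jaw travel - pad push-back (-5 mm when the book lies on the fixed jaw). Behind it two brass spring pins span the 14 mm gap to the steel jaw block (40 mm wide); the gap closes as the pad is pushed back.
- tray: Loose dark grey steel tray lying on the desk, 0.3 kg: a plate 96 mm (x) by 110 mm (y), 5 mm thick, low walls 15 mm high at both y ends, and at the -y end a tongue with an upright blue tab. Origin at the centre of the plate's underside. It goes in +y edge first; when home its axes and origin agree with the press's.
- tab (a point): Grip point of the tray's upright blue tab, at (0, -80, 40) mm in the tray's frame. The tab is 22 mm (x) by 14 mm (y), its top at 55 mm; the tongue under it is 30 mm wide, 5 mm thick.
- book: Small green hardback, 0.3 kg, standing loose on the tray between its end walls: 40 mm thick (x), 90 mm long (y), 66 mm high. Origin at the centre of its underside. Starts within 5 mm of the tray's middle; the clamp pushes it along x until its far cover lies on the fixed jaw.
- fixed_jaw: Cork face of the fixed jaw, part of the press: 70 mm wide (y), from 16 to 60 mm height, over the far edge of the slot. Origin at the centre of its face, press (35, 0, 38).
- glue: White glue bottle, 44 mm across, 130 mm high. Bystander: leave it alone.
- ginger_jar: Blue ceramic ginger jar, 100 mm across, 166 mm high. Bystander.
- mug: White mug, 80 mm across, 95 mm high. Bystander.
- tape_roll: Amber roll of tape lying flat, 76 mm across, 24 mm high. Bystander.
- stapler: Red and black stapler, 140 mm long, 46 mm high. Bystander.
- brush: Glue brush lying on the desk. Bystander.
- notebook: Blue notebook, 150 by 210 by 18 mm, lying flat. Bystander.
Mind the look-alikes: they are no part of the job. Leave any red or turquoise look-alike of the tray alone.

How it is judged:
On the way, in this order (a step that is already met when the one before it is completed fails the run):
1. the tray is fully home in the slot, the book on it, before the pad touches it (y of tray in the frame of press above -0.006 m and x of tray in the frame of press between -0.008 and 0.008 m and height (world z) of tray below 0.006 m and horizontal distance between book and tray below 0.03 m and contact force between pad and book below 0.3 N), for 0.2 s.
2. pumped forward, the pad presses on the book (contact force between pad and book above 1 N and y of tray in the frame of press above -0.006 m), for 0.1 s.
At the end, for the whole second after the job is handed in: The fingers hold the trigger squeezed (over 2 N on it, joint above 0.02 rad); the pad is pushed back 4 to 10.5 mm of its 14 mm and bears on the book with over 2 N, the book on the fixed jaw likewise; the tray is home within 6 mm, flat, and the book stands upright within 0.15 rad and still (value of joint pad between 0.004 and 0.0105 m and contact force between pad and book above 2 N and contact force between book and fixed_jaw above 2 N and contact force between the fingers and trigger above 2 N and value of joint trigger above 0.02 rad and y of tray in the frame of press above -0.006 m and height (world z) of tray below 0.006 m and angle between book's own z axis and vertical below 0.15 rad and linear speed of book below 0.02 m/s); the arm keeps its last pose, push and grip.
It fails at once if the pad bottoms out and crushes the book (value of joint pad above 0.013 m or contact force between pad and book above 25 N).
It fails at once if the robot pushes on the jaw or its pad directly (contact force between any of the arm, the fingers and jaw above 2 N).
It fails at once if the book is tipped over (angle between book's own z axis and vertical above 0.5 rad).
It fails at once if a bystander is disturbed (distance of any of glue, ginger_jar, mug, tape_roll, stapler, brush, notebook from where it was at the start of the episode above 0.03 m).
It also fails if it takes over 72 s, if anything falls off the work surface, if the arm or the gripper's body presses on something with over 40 N, if the wrist force passes 120 N, or if a joint passes its speed limit or range.

## Working session

There is one attempt and no reset: what is moved stays moved. The work goes in short steps, each a Python script; the robot and the scene stay as the last script left them, time stands still between calls to the robot, and variables do not carry over. Pictures are saved under pics/ and viewed, at most 10 in all, crops included, and the job is handed in when it is done.

```bash
mkdir -p pics; cat > h.py <<'E'
from rig import *
import numpy as np, cv2
def snap(n,f):
    p,d=camera(n); cv2.imwrite(f'pics/{f}.png',p[:,:,::-1]); np.save(f'pics/{f}.npy',d); return p,d
def pt(n,d,u,v):
    c=camera_params(n);K=np.array(c["K"]);z=d[v,u]
    return np.array(c["position"])+np.array(c["rotation"])@(z*np.linalg.inv(K)@[u,v,1])
E
python3 - <<'E'
from h import *
a,_=snap("top","top1"); b,_=snap("scene","scene1")
print(sense()["time_s"],camera_params("top"),camera_params("scene"))
E
```

```text
0.1 {'K': array([[457.20272117,   0.        , 282.12520311],
       [  0.        , 457.20272117, 206.16343241],
       [  0.        ,   0.        ,   1.        ]]), 'position': array([ 0.36680418, -0.06388649,  1.32501877]), 'rotation': array([[ 1.64947335e-02, -9.90575725e-01,  1.35969323e-01],
       [-9.99862342e-01, -1.65855716e-02,  4.64798290e-04],
       [ 1.79471104e-03, -1.35958273e-01, -9.90712939e-01]])} {'K': array([[463.48135663,   0.        , 277.38020347],
       [  0.        , 463.48135663, 205.3900331 ],
       [  0.        ,   0.        ,   1.        ]]), 'position': array([1.50008536, 0.33364446, 1.1644023 ]), 'rotation': array([[-0.3601637 ,  0.67164878, -0.64743341],
       [ 0.93287701,  0.2557666 , -0.25362163],
       [-0.00475282, -0.69532105, -0.71868355]])}
```

View pics/top1.png

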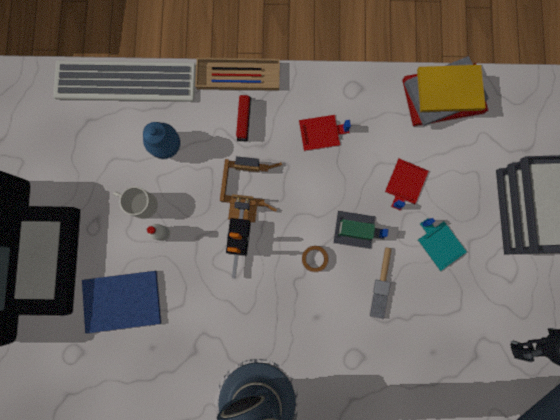

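View pics/scene1.png

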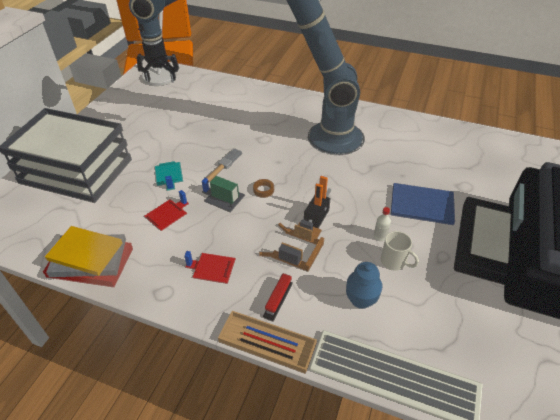

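The grey tray carrying the green book is at about (357,229) in the top view, with its blue tab at (382,233). The look-alikes are red at (322,132) and (407,181), and turquoise at (442,246). Only the grey one carries the book. The press is at (250,195) with its mouth to the right, and the clamp head is at (238,236). I'll confirm with a crop.

```bash
python3 - <<'E'
import cv2
p=cv2.imread('pics/top1.png')[140:290,205:405]
cv2.imwrite('pics/c1.png',cv2.resize(p,(800,600),interpolation=cv2.INTER_CUBIC))
E
```

```text
(no output)
```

View pics/c1.png

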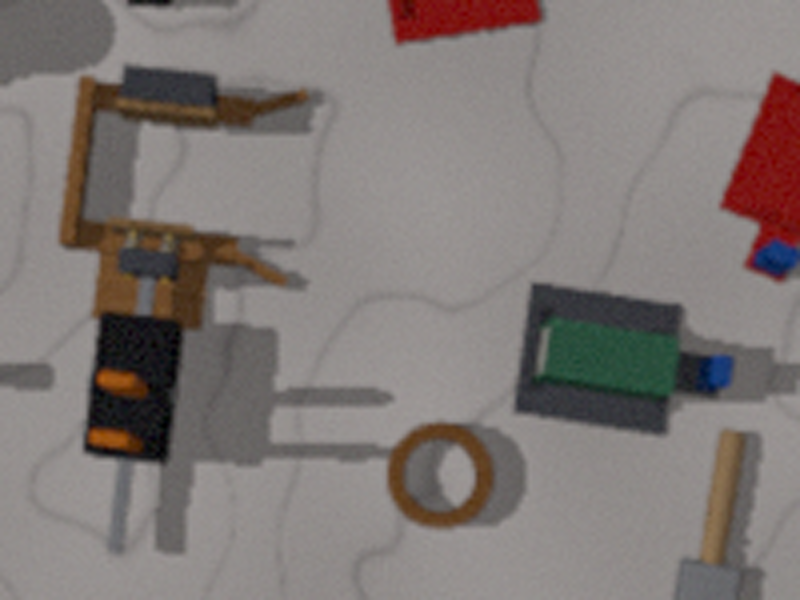

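```bash
cat >> h.py <<'E'
def ray(n,u,v,z):
    c=camera_params(n);o=np.array(c["position"]);r=np.array(c["rotation"])@np.linalg.inv(np.array(c["K"]))@[u,v,1]
    return o+r*(z-o[2])/r[2]
def fit(w,l):
    w=np.array(w)[:,:2];l=np.array(l,float)[:,:2];wm=w.mean(0);lm=l.mean(0)
    a=l-lm;b=w-wm;th=np.arctan2((a[:,0]*b[:,1]-a[:,1]*b[:,0]).sum(),(a*b).sum())
    R=np.array([[np.cos(th),-np.sin(th)],[np.sin(th),np.cos(th)]])
    t=wm-R@lm; return th,t,(w-(l@R.T+t))
E
python3 - <<'E'
from h import *
f=lambda cu,cv,z:ray("top",205+(cu-1.5)/4,140+(cv-1.5)/4,z)
P=[((105,315),(-.11,.028,.062)),((182,322),(-.11,-.028,.062)),((165,460),(-.21,-.028,.062)),((85,452),(-.21,.028,.062)),((118,105),(.035,.035,.060)),((213,117),(.035,-.035,.060)),((97,80),(.062,.056,.03)),((82,243),(-.062,.056,.03))]
T=[((530,284),(.048,.055,.015)),((515,412),(-.048,.055,.015)),((683,305),(.048,-.055,.015)),((666,434),(-.048,-.055,.015)),((722,357),(0,-.080,.055))]
for S in (P,T):
    th,t,r=fit([f(*a,b[2]) for a,b in S],[b for a,b in S]); print(th,t); print((r*1000).round(1))
print(f(722,357,.055),f(408,475,.02)-0, f(440,475,.02))
d=np.load('pics/top1.npy')
# check: book top, handle tops
for u,v in [(205+610//4,140+355//4),(205+135//4,140+340//4),(205+115//4,140+438//4),(205+718//4,140+373//4)]: print(pt("top",d,u,v))
s=sense();print(s["tcp_rot"],s["finger_gap"])
E
```

```text
-0.0872408336785052 [0.61364015 0.04251606]
[[-3.  -1.5]
 [-2.1  0.7]
 [ 2.1  1.2]
 [ 1.8  0.5]
 [ 1.5 -0.1]
 [ 0.1  2.3]
 [-2.2  0.4]
 [ 1.8 -3.5]]
-0.10428567638756175 [ 0.48461275 -0.27158278]
[[-1.8 -0.5]
 [ 1.2  0.2]
 [-3.8 -1.4]
 [-1.3  1.8]
 [ 5.8 -0.1]]
[ 0.48205201 -0.35126043  0.055     ] [ 0.39758528 -0.13523487  0.02      ] [ 0.39796061 -0.15793011  0.02      ]
[ 0.4814673 -0.2698093  0.0738177]
[0.48572763 0.05848566 0.05847282]
[0.41515862 0.0603588  0.15242057]
[ 0.47039814 -0.34771918  0.05610557]
[[ 9.46750736e-01  3.21966858e-01 -6.22203513e-04]
 [ 3.21967450e-01 -9.46749397e-01  1.59360137e-03]
 [-7.59839740e-05 -1.70907255e-03 -9.99998537e-01]] 0.08531001433035443
```

```bash
cat >> h.py <<'E'
def down(th):
    c,s=np.cos(th),np.sin(th)
    y=np.array([c,s,0]);z=np.array([0,0,-1.]);return np.stack([np.cross(y,z),y,z],1)
E
python3 - <<'E'
from h import *
R=down(-.1)
movep([.474,-.350,.16],R)
command_gripper(.07,40)
p,d=snap("wrist","w1")
move_l([.474,-.350,.048],feed=.1,until_force=8)
command_gripper(.01,40)
s=sense();print(s["time_s"],s["position"],s["finger_gap"],s["gripper_force"],s["wrist_force"])
snap("top","top2")
c=cv2.imread('pics/top2.png')[140:290,205:405]
cv2.imwrite('pics/c2.png',cv2.resize(c,(800,600),interpolation=cv2.INTER_CUBIC))
E
```

```text
3.6917 [ 0.47361981 -0.35025882  0.0483768 ] 0.02132382104232626 40.351195335388184 [-2.48961934  0.39776617  4.88798649]
```

View pics/c2.png

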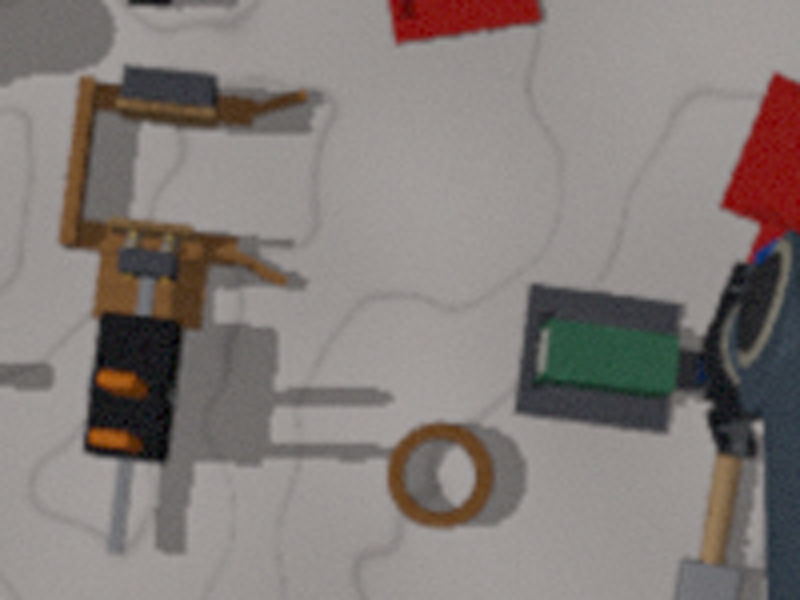

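The tab is gripped (gap 21 mm) and the tray hasn't moved. Next I'll drag it to a spot in front of the mouth.

```bash
cat >> h.py <<'E'
TH=-.0872; P0=np.array([.6136,.0425])
def pw(x,y,z): c,s=np.cos(TH),np.sin(TH); return np.array([P0[0]+c*x-s*y,P0[1]+s*x+c*y,z])
E
python3 - <<'E'
from h import *
z=sense()["position"][2]
move_l(pw(0,-.270,z),down(TH),feed=.08)
s=sense();print(s["time_s"],s["position"],s["finger_gap"],s["wrist_force"])
snap("top","top3")
c=cv2.imread('pics/top3.png')[140:260,210:370]
cv2.imwrite('pics/c3.png',cv2.resize(c,(800,600),interpolation=cv2.INTER_CUBIC))
E
```

```text
6.0083 [ 0.58845517 -0.22953672  0.0484546 ] 0.021178960681046556 [-5.12307175 -4.47612514  4.97059507]
```

View pics/c3.png

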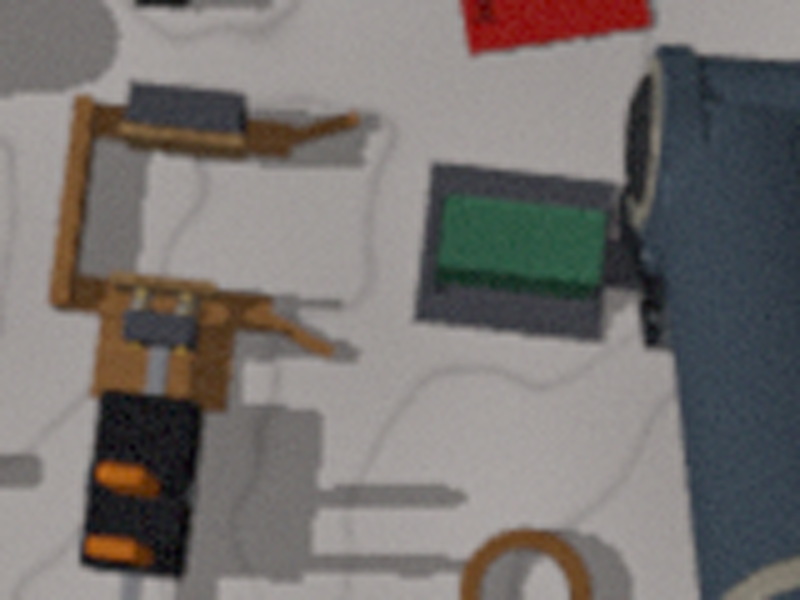

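The tray axis runs from (610,261) through (424,241) and extrapolates to (342,232). The mouth middle is at (342,233), so it's aligned. Inserting with a force guard.

```bash
python3 - <<'E'
from h import *
z=sense()["position"][2]
for y,f in [(-.175,8),(-.12,12),(-.09,12),(-.074,12)]:
    r=move_l(pw(0,y,z),feed=.05 if y<-.1 else .025,until_force=f)
    s=sense();c,sn=np.cos(TH),np.sin(TH);d=s["position"][:2]-P0
    print(y,r,s["time_s"],"press",c*d[0]+sn*d[1],-sn*d[0]+c*d[1],s["position"][2],s["wrist_force"],s["finger_gap"])
    if r: break
snap("top","top4")
c=cv2.imread('pics/top4.png')[140:260,210:370]
cv2.imwrite('pics/c4.png',cv2.resize(c,(800,600),interpolation=cv2.INTER_CUBIC))
E
```

```text
-0.175 False 8.1083 press -0.00047014072699346106 -0.17770568843518408 0.048431066743132564 [-2.92103859 -6.88969066  4.12025143] 0.021281371883002866
-0.12 False 9.3583 press -0.0002428362434081198 -0.12176279111397949 0.04839945325738264 [-1.09301664 -4.97502934  3.10021579] 0.021080839134928975
-0.09 False 10.7083 press -0.00017476600729478958 -0.09232378338929295 0.04841439054552416 [-2.05221885 -6.09689212  3.26075219] 0.02155354784626648
-0.074 False 11.5 press -0.00013899621657981025 -0.07577704397612342 0.04839469153940892 [-0.40422992 -6.14933737  3.50909402] 0.02120154788941285
```

View pics/c4.png

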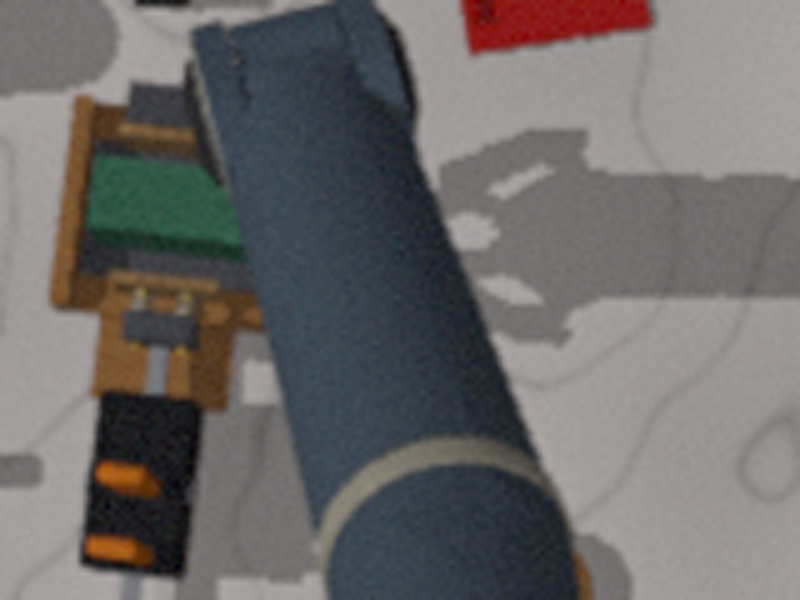

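The tray is in the slot, nearly at the stop. I'll push until it makes contact.

```bash
python3 - <<'E'
from h import *
z=sense()["position"][2]
r=move_l(pw(0,-.056,z),feed=.015,until_force=14)
s=sense();c,sn=np.cos(TH),np.sin(TH);d=s["position"][:2]-P0
print(r,s["time_s"],"press",c*d[0]+sn*d[1],-sn*d[0]+c*d[1],s["wrist_force"])
sleep(.3)
print(sense()["wrist_force"])
command_gripper(.05); s=sense()
print(s["wrist_force"],s["position"])
move_l(s["position"]+[0,0,.13],feed=.15)
R=down(TH)
movep(pw(-.1945,-.0,.24),R)
print(sense()["time_s"],sense()["position"],sense()["wrist_force"])
command_gripper(.075,60)
p,d=snap("wrist","w2"); snap("top","top5")
a=cv2.resize(cv2.imread('pics/top5.png')[160:260,210:330],(600,500),interpolation=cv2.INTER_CUBIC)
cv2.imwrite('pics/c5.png',a)
E
```

```text
True 12.2 press 0.0007517616089731541 -0.0752281575858522 [ 0.37246482 -0.8294709   3.36213562]
[1.04919709 2.70809751 2.17533092]
[-0.5331423   0.34059916  0.86640524] [ 0.60660498 -0.03418798  0.04771595]
14.775 [0.42097217 0.05886085 0.23991353] [-0.03700593  0.43832163 -0.12487036]
```

View pics/w2.png

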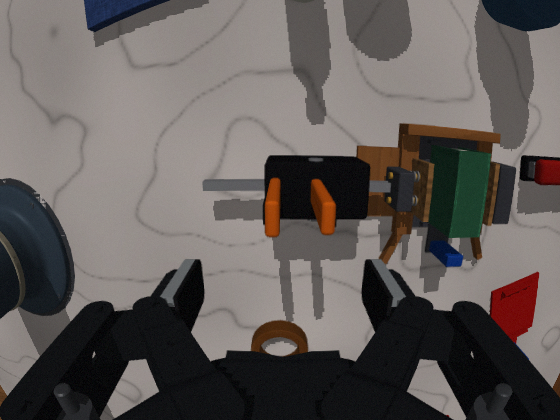

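```bash
python3 - <<'E'
from h import *
c=camera_params("wrist");print(c.keys());K=np.array(c["K"]);T=np.array(c["tool_from_camera"])
s=sense();W=np.eye(4);W[:3,:3]=s["tcp_rot"];W[:3,3]=s["position"];M=np.linalg.inv(W@T)
def proj(w):
    p=(M@np.append(w,1))[:3];r=np.hypot(p[0],p[1]);a=np.arctan2(r,p[2]);return K[:2,2]+K[0,0]*a*p[:2]/r
for n,q in dict(handletop=(-.2,0,.152),trigtop=(-.162,0,.150),h1=(-.21,.028,.062),h2=(-.11,.028,.062),h3=(-.11,-.028,.062),tab=(0,-.08,.055),stopL=(-.062,.056,.03),stopR=(.062,.056,.03)).items(): print(n,proj(pw(*q)).round(1))
E
```

```text
dict_keys(['K', 'tool_from_camera'])
handletop [275.6 226. ]
trigtop [331.7 225.1]
h1 [266.8 165.9]
h2 [373.6 167.2]
h3 [369.7 223.9]
tab [454.1 264.6]
stopL [409.5 138.1]
stopR [500.9 146.2]
```

View pics/c5.png

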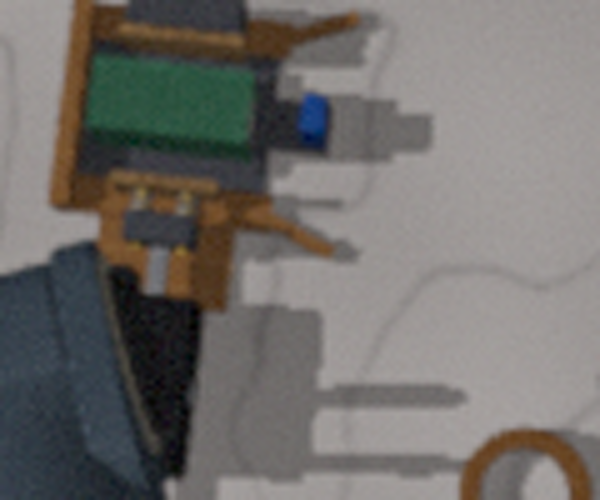

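```bash
python3 - <<'E'
import cv2
a=cv2.imread('pics/w2.png')[115:275,255:525]
cv2.imwrite('pics/c6.png',cv2.resize(a,(799,474),interpolation=cv2.INTER_CUBIC))
E
```

```text
(no output)
```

View pics/c6.png

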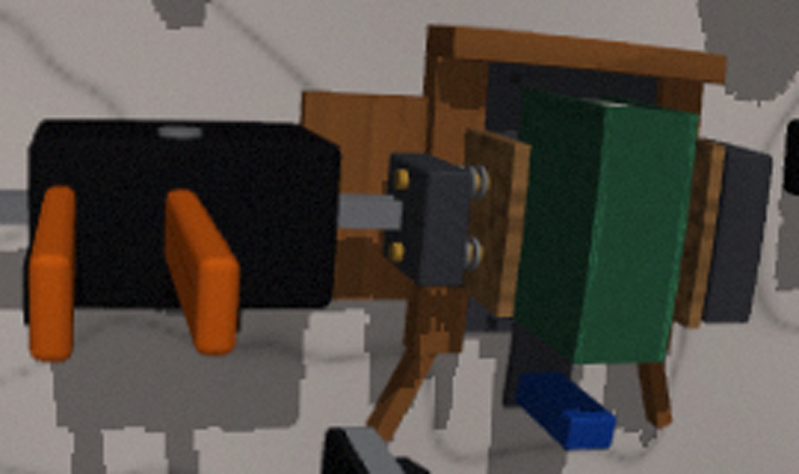

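Relative to my predictions, the press shows up about 5 mm further in +y and 2 mm in −x. That agrees with the tray stopping at −75 instead of −80, so the tray is home against the stop. I'll correct the press origin and start the first stroke.

```bash
sed -i 's/^TH=.*/TH=-.0872; P0=np.array([.6136-.002+.0872*.005,.0425+.0002+.005])/' h.py; cat >> h.py <<'E'
Z=.125; EX=np.array([np.cos(TH),np.sin(TH),0])
def go(x,feed=.04,uf=None): return move_l(pw(x,0,Z),feed=feed,until_force=uf)
def px(): return (sense()["position"][:2]-P0)@EX[:2]
def fx(n=3):
    v=[]
    for _ in range(n): v.append(sense()["wrist_force"]@EX); sleep(.03)
    return np.mean(v)
E
python3 - <<'E'
from h import *
movep(pw(-.185,0,.21),down(TH))
print(move_l(pw(-.185,0,Z),feed=.1,until_force=8))
b=fx(); print("base",b,sense()["time_s"],sense()["finger_gap"],px())
for i in range(1,14):
    go(-.185-.002*i); f=fx()-b; s=sense()
    print(round(px()*1000,1),round(f,2),round(s["finger_gap"]*1000,1),round(s["time_s"],2))
    if f>7: break
E
```

```text
False
base 0.23616646529399207 16.6 0.07505215033184576 -0.18448553167537873
-186.9 0.16 74.8 16.95
-189.0 0.09 74.9 17.3
-191.0 -0.02 75.1 17.65
-193.0 -0.51 75.0 18.0
-194.4 2.01 74.8 18.35
-196.4 2.83 75.1 18.7
-198.6 3.14 74.9 19.05
-200.7 3.9 75.1 19.4
-202.9 4.21 74.9 19.75
-204.9 4.06 75.0 20.1
-207.1 4.37 74.9 20.45
-209.0 5.31 74.7 20.8
-210.6 5.79 75.3 21.15
```

```bash
python3 - <<'E'
from h import *
go(-.190,feed=.06); b=fx(); print("base",b,sense()["time_s"])
go(-.194)
for i in range(0,13):
    go(-.194-.0015*i); f=fx()-b; s=sense()
    print(round(px()*1000,1),round(f,2),round(s["time_s"],2))
    if f>8: break
snap("wrist","w3");print(sense()["position"],sense()["tcp_rot"].tolist())
E
```

```text
base -0.4049105145816982 21.75
-193.8 1.71 22.35
-195.0 3.95 22.7
-196.6 3.69 23.05
-198.2 4.25 23.4
-199.7 3.92 23.75
-201.0 5.5 24.1
-202.3 6.44 24.45
-203.6 7.79 24.8
-205.0 8.11 25.15
[0.40781446 0.06567313 0.12503524] [[0.08719033623350256, 0.9961896270050731, 0.0020179977656969226], [0.9961913549333474, -0.0871917432050357, 0.0006198975146770347], [0.0007934882169025241, 0.001956262855727002, -0.9999977717035617]]
```

```bash
python3 - <<'E'
from h import *
snap("top","top6");snap("scene","scene6")
r=lambda a,w,h:cv2.resize(a,(w,h),interpolation=cv2.INTER_CUBIC)
a=r(cv2.imread('pics/w3.png')[60:270,290:560],400,300)
b=r(cv2.imread('pics/top6.png')[155:230,210:310],400,300)
c=r(cv2.imread('pics/scene6.png')[190:280,250:370],400,300)
d=r(cv2.imread('pics/top5.png')[155:230,210:310],400,300)
cv2.imwrite('pics/m6.png',np.vstack([np.hstack([a,b]),np.hstack([c,d])]));print(sense()["time_s"])
E
```

```text
25.3
```

View pics/m6.png

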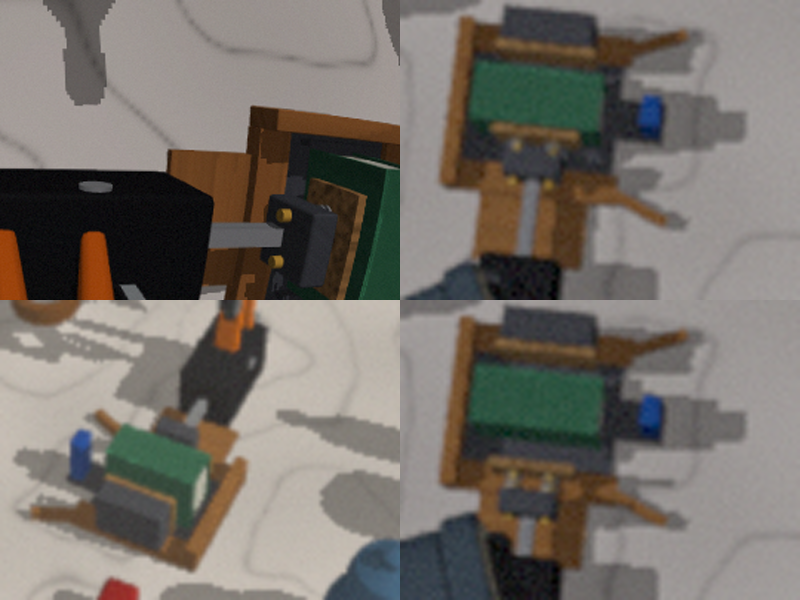

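The pins' gap looks partly closed and the pad bears on the book. It isn't clear that the book has reached the fixed jaw, so I'll measure from depth.

```bash
cat > m.py <<'E'
from h import *
def prof(f):
    d=np.load(f'pics/{f}.npy');im=cv2.imread(f'pics/{f}.png').astype(int)
    c=camera_params("top");K=np.array(c["K"]);v,u=np.mgrid[:420,:560]
    ray_=np.stack([(u-K[0,2])/K[0,0],(v-K[1,2])/K[1,1],np.ones_like(d)],-1)*d[...,None]
    W=ray_@np.array(c["rotation"]).T+np.array(c["position"])
    q=W[...,:2]-P0; cs,sn=np.cos(TH),np.sin(TH)
    x=(cs*q[...,0]+sn*q[...,1])*1e3;y=(-sn*q[...,0]+cs*q[...,1])*1e3;z=W[...,2]*1e3
    g=(im[...,1]>im[...,2]+15)&(im[...,1]>im[...,0]+5)&(abs(x)<60)&(abs(y)<30)&(z>63)
    A=np.c_[x[g],y[g],np.ones(g.sum())];co=np.linalg.lstsq(A,z[g],rcond=None)[0]
    print(f,"book top x mean",x[g].mean().round(1),"min/max",np.percentile(x[g],[1,99]).round(1),"z",z[g].mean().round(1),"slope",co[:2].round(3),g.sum())
    for yl,yh in((-30,-21),(-8,8),(21,30)):
        print(" strip",yl,yh)
        for a in range(-94,50,3):
            m=(x>=a)&(x<a+3)&(y>yl)&(y<yh)&(z>-5)
            if m.any(): print(a,int(np.median(z[m])),end=' | ')
        print()
E
python3 - <<'E'
from m import *
prof("top5");prof("top6")
E
```

```text
top5 book top x mean -0.3 min/max [-20.1  19.9] z 70.8 slope [0.018 0.005] 313
 strip -30 -21
-94 7 | -91 5 | -88 4 | -85 6 | -82 5 | -79 16 | -76 18 | -73 23 | -70 9 | -67 8 | -64 8 | -61 9 | -58 12 | -55 12 | -52 16 | -49 41 | -46 62 | -43 59 | -34 3 | -31 4 | -28 6 | -25 4 | -22 31 | -19 70 | -16 72 | -13 70 | -10 70 | -7 69 | -4 74 | -1 69 | 2 70 | 5 69 | 8 70 | 11 70 | 14 73 | 17 71 | 35 38 | 38 60 | 41 62 | 44 63 | 47 64 | 
 strip -8 8
-94 34 | -91 36 | -88 34 | -85 31 | -82 35 | -79 56 | -76 62 | -73 60 | -70 60 | -67 61 | -64 57 | -58 15 | -55 14 | -52 17 | -49 43 | -46 58 | -43 63 | -34 3 | -31 3 | -28 5 | -25 5 | -22 32 | -19 69 | -16 70 | -13 71 | -10 71 | -7 70 | -4 71 | -1 73 | 2 72 | 5 71 | 8 71 | 11 69 | 14 72 | 17 70 | 32 10 | 35 40 | 38 58 | 41 59 | 44 60 | 47 62 | 
 strip 21 30
-88 6 | -85 3 | -82 6 | -79 8 | -76 7 | -73 3 | -70 3 | -67 5 | -64 4 | -61 11 | -58 12 | -55 15 | -52 14 | -49 44 | -46 62 | -43 59 | -34 4 | -31 4 | -28 4 | -25 2 | -22 27 | -19 69 | -16 69 | -13 70 | -10 70 | -7 71 | -4 73 | -1 72 | 2 72 | 5 71 | 8 70 | 11 69 | 14 69 | 17 71 | 32 8 | 35 32
[... 553 characters left out ...]
79 33 | -76 21 | -73 35 | -70 36 | -67 34 | -64 35 | -61 35 | -58 36 | -55 38 | -52 53 | -49 56 | -46 61 | -43 61 | -40 59 | -37 58 | -34 42 | -31 43 | -28 32 | -25 37 | -22 60 | -19 62 | -16 69 | -13 71 | -10 71 | -7 69 | -4 71 | -1 72 | 2 70 | 5 70 | 8 70 | 11 69 | 14 69 | 17 70 | 20 69 | 35 36 | 38 57 | 41 62 | 44 62 | 47 62 | 
 strip 21 30
-94 8 | -91 4 | -88 6 | -85 6 | -82 6 | -79 5 | -76 5 | -73 5 | -70 5 | -67 4 | -64 10 | -61 11 | -58 14 | -55 16 | -52 13 | -49 14 | -46 15 | -43 13 | -37 6 | -34 8 | -31 2 | -28 2 | -25 17 | -22 56 | -19 62 | -16 72 | -13 69 | -10 73 | -7 73 | -4 72 | -1 71 | 2 72 | 5 69 | 8 71 | 11 71 | 14 72 | 17 73 | 20 70 | 35 36 | 38 59 | 41 61 | 44 61 | 47 61 |
```

The book has slid only about 3 mm and is about 13 mm short of the fixed jaw. The pad push-back is about 2–3 mm, which is sliding friction. Continuing to pump.

```bash
cat >> m.py <<'E'
def stroke(a,e,st,lim,b):
    x=a
    while x>e-1e-6:
        go(x); f=fx()-b; print((round(px()*1000,1),round(f,2)),end=' ')
        if f>lim: break
        x-=st
    print(round(sense()["time_s"],2))
E
python3 - <<'E'
from m import *
stroke(-.207,-.211,.002,11,-.4)
go(-.190,feed=.06); b=fx(); print("base",b)
stroke(-.194,-.204,.002,11,b)
snap("top","top7"); prof("top7")
E
```

```text
(np.float64(-205.9), np.float64(8.36)) (np.float64(-208.0), np.float64(7.99)) (np.float64(-209.8), np.float64(8.28)) 26.35
base -0.0041301430319305625
(np.float64(-193.8), np.float64(1.48)) (np.float64(-195.0), np.float64(5.21)) (np.float64(-196.7), np.float64(5.39)) (np.float64(-198.6), np.float64(5.78)) (np.float64(-200.4), np.float64(5.66)) (np.float64(-202.3), np.float64(6.19)) 29.05
top7 book top x mean 16.3 min/max [-3.4 35.9] z 71.5 slope [-0.004  0.014] 294
 strip -30 -21
-94 4 | -91 9 | -88 8 | -85 7 | -82 8 | -79 7 | -76 3 | -73 3 | -70 5 | -67 4 | -64 5 | -61 14 | -58 12 | -55 15 | -52 13 | -49 13 | -46 15 | -43 15 | -40 41 | -37 5 | -34 15 | -31 42 | -28 21 | -25 7 | -22 8 | -19 5 | -16 6 | -13 39 | -10 28 | -7 59 | -4 68 | -1 71 | 2 71 | 5 70 | 8 71 | 11 68 | 14 69 | 17 72 | 20 70 | 23 70 | 26 70 | 29 69 | 32 71 | 35 69 | 38 62 | 41 64 | 44 59 | 47 60 | 
 strip -8 8
-94 32 | -91 38 | -88 36 | -85 33 | -82 33 | -79 35 | -76 35 | -73 35 | -70 34 | -67 32 | -64 35 | -61 34 | -58 33 | -55 32 | -52 22 | -49 33 | -46 34 | -43 33 | -40 44 | -37 61 | -34 60 | -31 61 | -28 59 | -25 59 | -19 40 | -16 43 | -13 14 | -10 38 | -7 60 | -4 69 | -1 70 | 2 71 | 5 70 | 8 71 | 11 72 | 14 70 | 17 69 | 20 70 | 23 72 | 26 73 | 29 70 | 32 74 | 35 69 | 38 61 | 41 60 | 44 61 | 47 62 | 
 strip 21 30
-94 5 | -91 3 | -88 6 | -85 5 | -82 6 | -79 6 | -76 7 | -73 6 | -70 4 | -67 4 | -64 4 | -61 10 | -58 12 | -55 14 | -52 12 | -49 14 | -46 14 | -43 14 | -40 11 | -37 1 | -34 4 | -31 8 | -28 0 | -25 4 | -22 6 | -19 8 | -16 4 | -13 3 | -10 22 | -7 58 | -4 72 | -1 70 | 2 72 | 5 70 | 8 71 | 11 69 | 14 70 | 17 74 | 20 72 | 23 74 | 26 68 | 29 71 | 32 73 | 35 72 | 38 62 | 41 61 | 44 59 | 47 62 |
```

```bash
python3 - <<'E' | sed 's/np.float64//g'
from m import *
stroke(-.2055,-.2086,.0015,9.5,0)
snap("top","top8"); prof("top8")
E
```

```text
((-203.6), (6.9)) ((-204.8), (7.93)) ((-205.9), (8.7)) 30.15
top8 book top x mean 16.9 min/max [-2.7 36.7] z 71.0 slope [-0.042 -0.014] 293
 strip -30 -21
-94 6 | -91 6 | -88 7 | -85 5 | -82 6 | -79 7 | -76 9 | -73 4 | -70 8 | -67 7 | -64 7 | -61 10 | -58 13 | -55 13 | -52 13 | -49 13 | -46 13 | -43 12 | -37 6 | -34 15 | -31 31 | -28 20 | -25 20 | -22 30 | -19 4 | -16 5 | -13 7 | -10 34 | -7 60 | -4 70 | -1 74 | 2 70 | 5 69 | 8 72 | 11 71 | 14 69 | 17 67 | 20 71 | 23 74 | 26 70 | 29 70 | 32 69 | 35 71 | 38 63 | 41 59 | 44 59 | 47 62 | 
 strip -8 8
-94 33 | -91 36 | -88 31 | -85 34 | -82 35 | -79 34 | -76 19 | -73 30 | -70 34 | -67 35 | -64 33 | -61 34 | -58 37 | -55 32 | -52 32 | -49 15 | -46 31 | -43 34 | -40 36 | -37 46 | -34 59 | -31 59 | -28 59 | -25 60 | -22 58 | -16 40 | -13 39 | -10 38 | -7 58 | -4 67 | -1 72 | 2 71 | 5 70 | 8 71 | 11 71 | 14 71 | 17 71 | 20 71 | 23 69 | 26 69 | 29 70 | 32 70 | 35 69 | 38 61 | 41 61 | 44 62 | 47 63 | 
 strip 21 30
-94 3 | -91 6 | -88 2 | -85 6 | -82 5 | -79 5 | -76 6 | -73 11 | -70 8 | -67 4 | -64 3 | -61 9 | -58 15 | -55 14 | -52 11 | -49 10 | -46 13 | -43 14 | -37 7 | -34 6 | -31 3 | -28 4 | -25 2 | -22 8 | -19 2 | -16 4 | -13 5 | -10 36 | -7 61 | -4 66 | -1 70 | 2 71 | 5 71 | 8 70 | 11 73 | 14 69 | 17 73 | 20 69 | 23 70 | 26 72 | 29 71 | 32 72 | 35 66 | 41 58 | 44 61 | 47 61 |
```

```bash
cat > n.py <<'E'
from m import *
def blk(f):
    d=np.load(f'pics/{f}.npy');c=camera_params("top");K=np.array(c["K"]);v,u=np.mgrid[:420,:560]
    W=(np.stack([(u-K[0,2])/K[0,0],(v-K[1,2])/K[1,1],np.ones_like(d)],-1)*d[...,None])@np.array(c["rotation"]).T+np.array(c["position"])
    q=W[...,:2]-P0;cs,sn=np.cos(TH),np.sin(TH);x=(cs*q[...,0]+sn*q[...,1])*1e3;y=(-sn*q[...,0]+cs*q[...,1])*1e3;z=W[...,2]*1e3
    i=im=cv2.imread(f'pics/{f}.png').astype(int); brown=im[...,2]-im[...,0]
    t=(z>50)&(abs(y)<14)&(x>-90)&(x<-8)
    g=t&(brown<15); p=t&(brown>=15)
    print(f,"block",x[g].mean().round(2),np.percentile(x[g],[3,97]).round(1),g.sum(),"brown",x[p].mean().round(2) if p.any() else None,p.sum())
E
python3 - <<'E' | sed 's/np.float64//g'
from n import *
stroke(-.2095,-.2111,.0015,10.5,0)
snap("top","top9")
for f in("top5","top6","top7","top8","top9"): blk(f)
E
```

```text
((-206.6), (9.37)) ((-207.6), (10.25)) 30.9
top5 block -44.75 [-78.4  -9.5] 115 brown -46.56 27
top6 block -32.93 [-51.8  -9.1] 96 brown -21.74 34
top7 block -31.12 [-38.9 -22.8] 62 brown -12.8 17
top8 block -28.32 [-36.1 -19.8] 61 brown -11.88 11
top9 block -27.22 [-35.2 -19. ] 63 brown -11.24 12
```

```bash
sed -e 's/x<-8)/x<-35)/' n.py > n0.py; python3 - <<'E'
import re
s=open('n0.py').read()
s=s.replace("g=t&(brown<15); p=t&(brown>=15)","g=t&(x<-56); p=t&(x>-55)")
open('n0.py','w').write(s)
s=open('n.py').read()
s=s.replace("g=t&(brown<15); p=t&(brown>=15)","g=t&(x<-17)&(z>50); p=t&(x>-15)")
open('n1.py','w').write(s)
E
python3 - <<'E'
import n0,n1
for f in("top1","top2","top3","top4","top5"): n0.blk(f)
for k in range(4): n0.snap("top",f"tf{k}"); n1.blk(f"tf{k}")
n1.blk("top9")
s=n0.sense();print(s["time_s"],n0.fx(),n0.px(),s["gripper_force"])
E
```

```text
top1 block -70.9 [-78.7 -62.7] 63 brown -45.74 27
top2 block -71.04 [-79.  -62.6] 65 brown -45.33 24
top3 block -70.86 [-78.6 -63. ] 61 brown -45.43 26
top4 block -70.89 [-78.8 -62.6] 62 brown -45.26 26
top5 block -71.01 [-78.8 -62.5] 62 brown -45.31 26
tf0 block -27.16 [-35.1 -18.6] 63 brown -9.3 10
tf1 block -27.41 [-34.9 -19.2] 63 brown -9.08 12
tf2 block -27.3 [-34.7 -19.1] 62 brown -9.14 10
tf3 block -27.27 [-35.1 -19.1] 61 brown -9.06 10
top9 block -27.36 [-35.3 -19. ] 64 brown -9.01 11
31.15 9.130289328660927 -0.20764555328141932 4.326076957513578
```

```bash
python3 - <<'E' | sed 's/np.float64//g'
import n0,n1
from m import *
stroke(-.2125,-.2141,.0015,12.5,0)
for k in range(4,7): snap("top",f"tf{k}"); n1.blk(f"tf{k}")
prof("tf6")
E
```

```text
((-208.7), (10.44)) ((-209.8), (12.07)) 31.95
tf4 block -25.87 [-33.7 -17.7] 62 brown -8.92 10
tf5 block -26.48 [-33.8 -17.9] 59 brown -8.99 13
tf6 block -26.15 [-33.7 -18. ] 59 brown -9.37 11
tf6 book top x mean 16.8 min/max [-2.3 36.1] z 71.2 slope [-0.017  0.   ] 293
 strip -30 -21
-94 7 | -91 4 | -88 9 | -85 7 | -82 6 | -79 5 | -76 3 | -73 6 | -70 6 | -67 9 | -64 9 | -61 14 | -58 17 | -55 14 | -52 13 | -49 13 | -46 12 | -43 14 | -37 7 | -34 8 | -31 4 | -28 19 | -25 21 | -22 6 | -19 5 | -16 0 | -13 7 | -10 38 | -7 58 | -4 69 | -1 75 | 2 72 | 5 68 | 8 71 | 11 68 | 14 71 | 17 71 | 20 69 | 23 72 | 26 72 | 29 68 | 32 69 | 35 70 | 38 63 | 41 63 | 44 61 | 47 62 | 
 strip -8 8
-94 36 | -91 36 | -88 34 | -85 36 | -82 33 | -79 34 | -76 23 | -73 34 | -70 34 | -67 34 | -64 36 | -61 37 | -58 35 | -55 33 | -52 27 | -49 32 | -46 35 | -43 34 | -40 36 | -37 35 | -34 55 | -31 61 | -28 60 | -25 60 | -22 59 | -19 58 | -13 39 | -10 48 | -7 61 | -4 69 | -1 73 | 2 70 | 5 68 | 8 68 | 11 72 | 14 72 | 17 71 | 20 71 | 23 71 | 26 72 | 29 69 | 32 73 | 35 71 | 38 62 | 41 63 | 44 61 | 47 60 | 
 strip 21 30
-94 3 | -91 0 | -88 6 | -85 7 | -82 8 | -79 4 | -76 5 | -73 6 | -70 4 | -67 7 | -64 5 | -61 9 | -58 13 | -55 14 | -52 15 | -49 13 | -46 15 | -43 13 | -40 10 | -37 1 | -34 0 | -31 5 | -28 2 | -25 4 | -22 2 | -19 2 | -16 4 | -13 8 | -10 34 | -7 62 | -4 70 | -1 71 | 2 71 | 5 70 | 8 69 | 11 71 | 14 73 | 17 70 | 20 69 | 23 70 | 26 72 | 29 71 | 32 72 | 35 72 | 38 62 | 41 61 | 44 61 | 47 61 |
```

The pad push-back is about 5.5 mm from depth and 7–8 mm from force, and both are inside the window. The tray is home, the book is against the jaw, and the trigger is held.

```bash
python3 - <<'E'
from h import *
print(finish_job(),sense()["time_s"])
E
```

```text
the job is handed in; nothing more can be done
the job is handed in; nothing more can be done
```

I handed the job in at about 32 s of robot time, without seeing the verdict: tray home against the back stop, book upright on the fixed jaw, trigger held squeezed, pad pushed back an estimated 5.5 mm (depth) to 8 mm (force).

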